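Put a load cell up for inspection and hold the hand microscope over its bore

TASK

Check the load cell for hairline cracks: lay it on the sloping inspection rest, bored face still uppermost, one of its two short ends down against the lip, centred, and let go of it. Then draw the hand microscope up out of its holder, tilt it and hold it still, square to the cell's sloping face and pointed at the middle of the bore with its nose about 30 mm clear of the face; finish while holding it there. Do not let the microscope touch the cell, and leave the other things on the table alone.

Things in the scene. Friction and masses are not known exactly. Their poses are not given: they have to be found in the camera images.
- cell_centre (a point): Centre of the loose S-beam load cell: a bright metal block 50 mm wide, 62 mm long, 25 mm thick, 0.38 kg, lying flat with a big face up; a round bore goes through the middle of the big faces. Axes: x through the thickness, from the upper face downward; y across the 50 mm width; z along the 62 mm length, at the start away from the robot. Grip it across the 50 mm width
- cell_bore (a point): Centre of the bore in the load cell's upper face, 12.5 mm from cell_centre towards -x; same axes as cell_centre. The microscope looks along +x of these axes
- load_cell: The load cell; origin at mid-thickness in the short end at -z (31 mm from cell_centre along z, 6 mm along y); same axes as cell_centre. A short black cable outlet, 9 mm thick, sticks out 12 mm from its -y side, 14 to 23 mm from the middle towards -z. Grip close to the middle, clear of it: held far off-centre the heavy cell swings in the grip
- rest: Fixed inspection rest, a grey base plate 110 x 80 mm and 9 mm high with two ears that carry the sloping plate; origin under the centre of the base, x from the low edge of the slope to the high one (horizontally), z up. Its highest point is 90 mm up
- rest_plate: The rest's sloping plate, 44 mm wide, 75 mm long above the lip, faced with smooth plastic (a cell let go slides down to the lip), tipped 35 degrees from level, low edge towards the robot. Origin mid-width in the inner corner of slope and lip, 45 mm up; x up the slope, y along the lip, z square out of the slope. The lip stands 11 mm out of the slope, 10 mm thick
- rest_seat (a point): Where cell_centre lies when the cell is seated: 31 mm up the slope from the lip, 12.5 mm out of the slope; axes as rest_plate
- holder: Fixed holder for the microscope: a round grey foot 80 mm across with an upright cup 46 mm across; origin under its centre. The cup's bore is 37 mm wide, its floor is 13 mm and its rim 48 mm above the table
- scope_centre (a point): Centre, on the axis, of the loose black hand microscope: a straight round body 32 mm thick and 126 mm long, 0.14 kg, standing upright in the holder with its clear nose down; its tail end is 139 mm above the table. z runs along its axis from nose to tail. Grip the body here or up to 30 mm higher
- scope_nose (a point): Tip of the microscope's nose on its axis, 63 mm from scope_centre; the nose is 21 mm across
- scope: The microscope; origin at the tip of its nose, z along the axis to its tail
- weight_500: Brass weight with a knob, 39 mm across, 60 mm high, standing at the back; leave alone
- weight_200: Smaller brass weight with a knob, 29 mm across, 44 mm high, beside the other; leave alone
- bolt_long: Loose hex bolt, 63 mm long, lying on the table near the robot; leave alone
- bolt_short: Loose hex bolt, 53 mm long, beside the other; leave alone
- driver_small: Small yellow-handled screwdriver, 137 mm long, lying left of the load cell; leave alone
Things that resemble listed ones, but are neither listed nor needed, are in the scene too. Of the things like the scope, leave any that is green; of the rest the larger one is meant.

How it is judged:
On the way, in this order (a step that is already met when the one before it is completed fails the run):
1. the load cell lies seated on the sloping plate against the lip, and is released (x of cell_centre in the frame of rest_plate between 0.026 and 0.037 m and y of cell_centre in the frame of rest_plate between -0.01 and 0.01 m and z of cell_centre in the frame of rest_plate between 0.009 and 0.0165 m and angle between the x axis of load_cell and the z axis of rest_plate, either way round below 0.1 rad and angle between the z axis of load_cell and the x axis of rest_plate, either way round below 0.2 rad and contact force between load_cell and the fingers below 0.05 N and linear speed of load_cell below 0.02 m/s), for 0.3 s.
2. the microscope has been drawn clear of the holder (height (world z) of scope_nose above 0.058 m and contact force between scope and the fingers above 1 N and contact force between scope and holder below 0.05 N), for 0.2 s.
At the end, for the whole second after the job is handed in: Cell flat on the slope, a short end at the lip (within 5 mm; 10 mm sideways; turned under 11 degrees), released, at rest. Microscope still, carried by the fingers alone, nose 14 to 52 mm off the face, within 14 mm of the bore's middle each way, axis within 15 degrees of square (all of step 1 and x of scope_nose in the frame of cell_bore between -0.052 and -0.014 m and y of scope_nose in the frame of cell_bore between -0.014 and 0.014 m and z of scope_nose in the frame of cell_bore between -0.014 and 0.014 m and angle between the z axis of scope and the x axis of load_cell, either way round below 0.26 rad and height (world z) of scope_nose above 0.05 m and contact force between scope and the fingers above 1 N and contact force between scope and load_cell below 0.05 N and contact force between scope and rest below 0.05 N and contact force between scope and holder below 0.05 N and linear speed of scope below 0.03 m/s and angular speed of scope below 0.2 rad/s); the arm keeps its last pose, push and grip.
It fails at once if the microscope pressed or knocked against the load cell (contact force between scope and load_cell above 1 N).
It fails at once if a bystander pushed more than 25 mm (distance of any of weight_500, weight_200, bolt_long, bolt_short, driver_small from where it was at the start of the episode above 0.025 m).
It also fails if it takes over 54 s, if anything falls off the work surface, if the arm or the gripper's body presses on something with over 40 N, if the wrist force passes 120 N, or if a joint passes its speed limit or range.

ROBOT

A 7-joint arm with a two-finger parallel gripper is mounted at the origin on a cart in front of the work surface, level with it; the furniture and walls round the work are solid. World frame = base frame: x ahead of the robot, y to its left, z up, the work surface at z = 0. Lengths are in m, angles in rad, forces in N, time in s.
With the tool pointing down it reaches from about 0.4 to 0.85 m from the base axis. Payload 10.4 kg.
Tool frame: the origin (TCP) lies at the centre of the arm's flange, where the gripper is bolted on; the fingertips stand 173 mm ahead of it and the grasp point (between the pads) lies bot.tcp_to_grasp ahead of it (bot.tcp_to_grasp is the distance from the TCP to the grasp point, in m); z points along the fingers, y is the line along which they close (so a half turn about z gives the same grasp; the last joint's range is limited). The gripper opens to 85 mm and grips with 20 to 120 N. Pads are 22 mm wide; open, the fingers measure 114 mm over their backs; the gripper's body (76 mm by 85 mm) begins 54 mm behind the grasp point. The pads swing forward as they close: fully open they stand 13 mm farther back than shut.
Start: joints at [1.252, 0.332, -0.065, 1.46, 0.022, 1.35, -0.088], TCP at [0.182, -0.598, 0.405] pointing down, gripper open.
Joint ranges: [-2.6, 2.6], [-0.5, 2.12], [-1.47, 1.34], [0.16, 2.42], [-1.27, 4.41], [0.06, 2.06], [-2.6, 2.6]. Speed limits (rad/s): [2.22, 2.22, 2.79, 2.79, 3.14, 3.14, 3.14].

INTERFACE

Orientations are given as a unit quaternion [w, x, y, z].
In Python, from workcell import bot, vision, close_job gives the robot as it stands.
- The arm moves only by the tool move_arm, never from a script. Its argument "targets" is a list of rows, each a list of 6 numbers: the shift along the tool's x, y, z in units of 200 mm (1.0 is 200 mm), then the turn, a rotation vector about the tool's x, y, z in units of 90 degrees (1.0 is 90 degrees). In form: [[tx, ty, tz, rx, ry, rz], ...]. A call has exactly 10 rows; each row shifts and turns the commanded pose from where the row before left it, along the tool's axes as they then stand; what a row does not reach is not made up. A row lasts 1/8 s, in which the tool goes at most 62.5 mm and 10.7 degrees, less where a joint would pass 70% of its speed; a pose out of reach is approached as far as the arm can. A call with a number of a shift or a turn outside -1 to 1 is refused whole. A call with a gripper value outside its range is refused whole. "grip" is the opening, from -1 (shut) to 1 (fully open), set as the call begins (left out, the last holds). The fingers move at their own pace and stop on an object; "newtons" is the grip in N (left out, the last holds). Time passes only in rows, so rows that do not move let the fingers close, or fill a call up. It gives the time, the measured TCP pose, the force, the opening and the grip force at its end, in the units of the state.
- bot.get_state(): the state, without advancing time (a new reading comes with each control period).
- vision.camera(name): name is "scene" or "top" or "wrist"; returns a dict with "frame" (480x640x3 uint8, red, green, blue), "intrinsics" (3x3 intrinsics, pixels), "pose" (4x4, takes a point from camera to world coordinates). Camera axes: x right, y up, looking along -z (the intrinsics and any distortion apply to the point x, -y, -z); pixel columns grow to the right and rows downward; lengths in m; the calibration is good to about 2 mm. A picture is of the moment at which its call begins. There is no depth.
- close_job(): hands the job in; it is judged then, once.
Trained networks look in the newest picture that a camera, given by its name, has taken for a name from the list of things; names that differ only in an ending like _2 or _b are one class to them, and where a whole thing is asked for, a point or a joint stands for the part that bears it (a point fixed in the world has none). Each returns a list of dicts, best first, with "conf" (0 to 1); they miss things now and then, are a little off and sometimes report something else, mostly with a low value. They report only what shows in the picture. A call takes as long as a camera call. They do not tell look-alikes from the thing itself.
- vision.look_for(camera, query): "rect" ([centre column, centre row, width, height] in pixels, round what is visible of it).
- vision.regions_of(camera, query): "region" (480x640 bool, what is visible of it) and "rect" ([centre column, centre row, width, height] in pixels, round what is visible of it).
The state is a dict: "clock": time; "joint_positions": joint angles; "qvel": joint speeds; "tau": joint torques, N m; "tool_pos": TCP position; "tool_rot": TCP orientation; "wrist_force": force on the tool from outside, world axes, zero at the start; "moment": the same for the moment, N m; "gripper_width": opening from 0.0 (shut) to 1.0 (fully open); "gripper_force": force on a finger pad.
Only numpy, scipy, OpenCV 4.12 (cv2) and the standard library are available. Lean on these libraries where they do the work, as an engineer would, in place of code of your own. Each camera call takes 0.05 s, during which the arm holds its last target. There are 200 camera calls.

## Working session

There is one attempt and no reset: what is moved stays moved. The work goes in short steps, Python scripts to look and compute and a tool call to move; the robot and the scene stay as the last step left them, time stands still between calls to the robot, and variables do not carry over. Pictures are saved under pics/ and viewed, at most 10 in all, crops included, and the job is handed in when it is done.

Besides the shell and the picture viewer there is one more tool, called after "Call:" as name(argument=value, ...) on one line, values as JSON. move_arm: Moves the arm, as the interface text tells. Shifts and turns lie within -1 to 1; 1 stands for 200 mm of shift or 90 degrees of turn. Its arguments: {"type":"object","properties":{"targets":{"type":"array","items":{"type":"array","items":{"type":"number"}}},"grip":{"type":"number"},"newtons":{"type":"number"}},"required":["targets"]}

```bash
mkdir -p pics; ls
cat > h.py <<'E'
import numpy as np, cv2
from workcell import bot, vision
from scipy.spatial.transform import Rotation as R
def ray(c,u,v):
    K=np.array(c["intrinsics"]);T=np.array(c["pose"])
    d=np.array([(u-K[0,2])/K[0,0],-(v-K[1,2])/K[1,1],-1]);return T[:3,3],T[:3,:3]@d
def at(c,u,v,z):
    o,d=ray(c,u,v);return o+d*(z-o[2])/d[2]
def proj(c,p):
    K=np.array(c["intrinsics"]);T=np.array(c["pose"])
    q=T[:3,:3].T@(np.array(p)-T[:3,3]);q=K@np.array([q[0],-q[1],-q[2]]);return q[:2]/q[2]
def Rt(q): return R.from_quat([q[1],q[2],q[3],q[0]])
E
python3 - <<'E'
from h import *
np.set_printoptions(precision=4,suppress=True)
s=bot.get_state();print(s,bot.tcp_to_grasp)
for n in("top","scene"):
    c=vision.camera(n);f=c["frame"];cv2.imwrite(f"pics/{n}0.png",f[:,:,::-1]);print(n,[k for k in c],c["pose"],c["intrinsics"])
    for q in("load_cell","rest","rest_plate","holder","scope","cell_bore"):
        try:
            print(q,[(round(r["conf"],2),np.round(r["rect"],1)) for r in vision.look_for(n,q)])
        except Exception as e: print(q,e)
E
```

```text
pics
{'clock': 0.0, 'joint_positions': array([ 1.2524,  0.3328, -0.0647,  1.4609,  0.0216,  1.3499, -0.0885]), 'qvel': array([ 0.0005,  0.0013,  0.    ,  0.0003,  0.0012,  0.001 , -0.0006]), 'tau': array([ -0.0004, -62.5448,   0.049 , -39.1602,   0.0162,   0.01  ,
         0.    ]), 'tool_pos': array([ 0.1822, -0.5977,  0.4039]), 'tool_rot': array([-0.0007,  0.9891,  0.1474, -0.0001]), 'wrist_force': array([-0.3811,  0.1587,  0.0962]), 'moment': array([-0.0537, -0.0029,  0.0519]), 'gripper_force': 0.0, 'gripper_width': 1.0006004565685644} 0.1547
top ['frame', 'intrinsics', 'pose'] [[ 0.0189  0.9929 -0.1176  0.407 ]
 [-0.9995  0.0219  0.0242  0.2765]
 [ 0.0266  0.1171  0.9928  0.9031]
 [ 0.      0.      0.      1.    ]] [[520.8562   0.     318.5646]
 [  0.     520.8562 245.2028]
 [  0.       0.       1.    ]]
load_cell [(0.8, array([343. , 275. ,  42.3,  39.4])), (0.41, array([202.3, 294.4,  80.6,  14.5]))]
rest [(0.87, array([411.9, 165.3,  47.4,  61.6]))]
rest_plate [(0.73, array([267.1, 180.5,  22.4,  30.2])), (0.64, array([420. , 158.4,  36.3,  53.3]))]
holder [(0.95, array([269.8
[... 342 characters left out ...]
 'pose'] [[-0.7245  0.4429 -0.5282  0.0615]
 [-0.689  -0.443   0.5736  0.7595]
 [ 0.02    0.7795  0.6261  0.6005]
 [ 0.      0.      0.      1.    ]] [[497.2422   0.     313.1442]
 [  0.     497.2422 246.5446]
 [  0.       0.       1.    ]]
load_cell [(0.76, array([350.9, 270.3,  42.2,  36.2]))]
rest [(0.61, array([318.6, 189.9,  59.8,  63. ]))]
rest_plate [(0.68, array([321. , 177.5,  37.6,  42.2]))]
holder [(0.66, array([244.4, 265.5,  47.8,  37.4])), (0.44, array([321.5, 179.2,  37.4,  41.2]))]
scope [(0.85, array([261.7, 289.8,  17.4,  47.9])), (0.72, array([282. , 224.4,  11.7,  41.1])), (0.62, array([243.7, 228.8,  22.4,  51.7]))]
cell_bore [(0.64, array([349.6, 269.7,  47.1,  34.8]))]
```

Run:
```python
import cv2
a=cv2.imread("pics/top0.png")[100:340,170:490];b=cv2.imread("pics/scene0.png")[130:350,170:490]
cv2.imwrite("pics/a.png",cv2.resize(a,None,fx=2.5,fy=2.5,interpolation=2));cv2.imwrite("pics/b.png",cv2.resize(b,None,fx=2.5,fy=2.5,interpolation=2))
```

```text
(no output)
```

View pics/a.png

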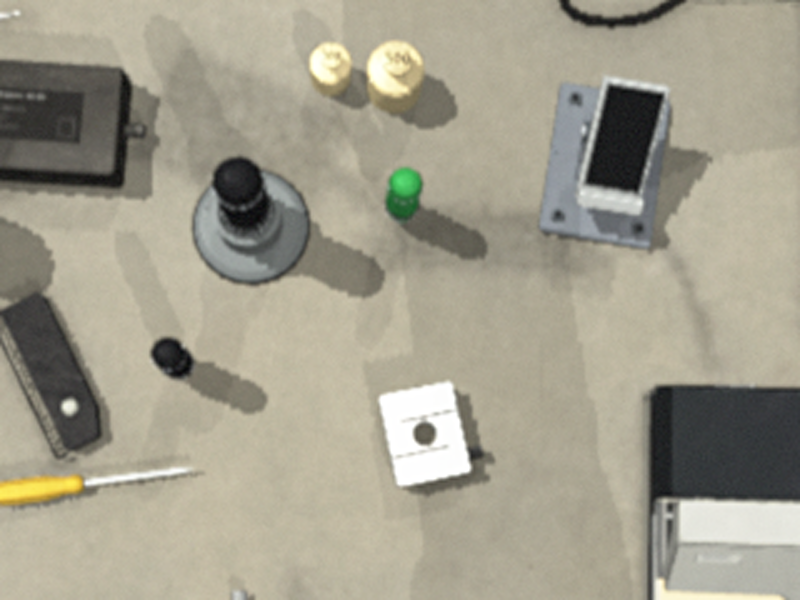

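View pics/b.png

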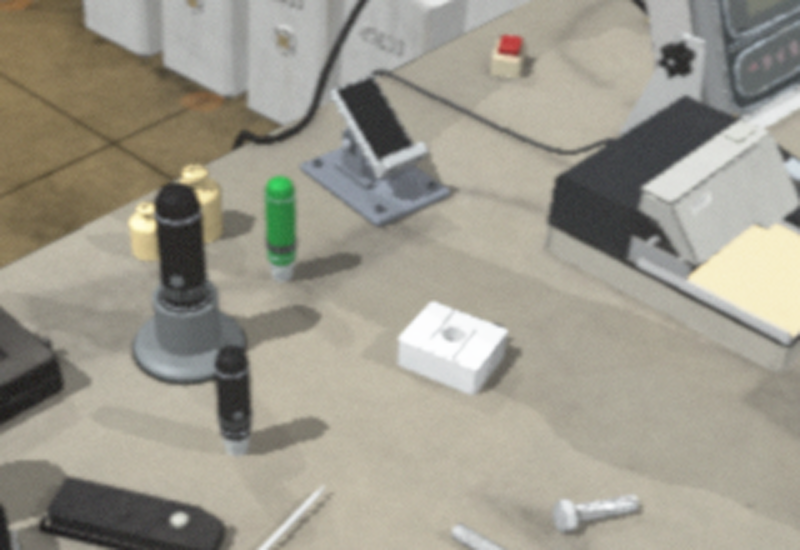

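The top view shows the cell (bore at px ~340,273), the rest at upper right (~412,165), and the large black scope in the holder (~267,180). A smaller black scope and a green one stand nearby as look-alikes. Next I measure poses.

```bash
cat > m.py <<'E'
from h import *
np.set_printoptions(precision=4,suppress=True)
def quad(mask):
    n,l,st,ce=cv2.connectedComponentsWithStats(mask.astype(np.uint8));i=1+np.argmax(st[1:,4])
    ct=max(cv2.findContours((l==i).astype(np.uint8),0,1)[0],key=cv2.contourArea)
    r=cv2.minAreaRect(ct);e=.02
    while True:
        p=cv2.approxPolyDP(cv2.convexHull(ct),e*cv2.arcLength(ct,True),True)
        if len(p)<=4: break
        e+=.005
    return p[:,0],r,st[i,4],ce[i]
C={}
for n in("top","scene"):
    c=C[n]=vision.camera(n);g=c["frame"].max(2)
    # white cell top
    rg=max(vision.regions_of(n,"load_cell"),key=lambda r:r["conf"])["region"]
    m=rg&(g>215);print(n,"cell quad",quad(m))
    p,_,_,_=quad(m);print([at(c,*q,.025)[:2] for q in p])
    u=dict(top=(412,158),scene=(321,177))[n]
    m=np.zeros(g.shape,bool);m[u[1]-40:u[1]+40,u[0]-40:u[0]+40]=g[u[1]-40:u[1]+40,u[0]-40:u[0]+40]<60
    print("facing",quad(m)); 
    for q in("holder","scope"):
        for r in vision.regions_of(n,q): print(q,round(r["conf"],2),np.round(r["rect"],1))
c=C["top"]
print("bore top",at(c,340,273.2,.025),"holder foot",at(c,269.8,193.6,.004),"tail",at(c,170+96,100+71,.139))
print("base corners",[at(c,170+a/2.5,100+b/2.5,.009)[:2] for a,b in((560,85),(541,232),(650,246))])
E
python3 m.py
```

```text
top cell quad (array([[348, 254],
       [357, 285],
       [329, 293],
       [322, 260]], dtype=int32), ((339.375244140625, 272.9010009765625), (37.323631286621094, 29.654949188232422), 78.2317123413086), np.int32(967), array([339.1458, 273.3619]))
[array([0.4971, 0.2049]), array([0.4449, 0.1891]), array([0.4305, 0.2361]), array([0.4859, 0.2489])]
facing (array([[414, 135],
       [434, 138],
       [424, 176],
       [405, 172]], dtype=int32), ((419.2059020996094, 155.17648315429688), (21.3431339263916, 40.503448486328125), 14.03624439239502), np.int32(838), array([419.136 , 154.9976]))
holder 0.85 [272.1 193.7  46.9  49.6]
scope 0.82 [333.6 178.8  12.1  21.6]
scope 0.51 [238.3 242.5  23.7  20.8]
scene cell quad (array([[342, 251],
       [372, 262],
       [357, 285],
       [330, 273]], dtype=int32), ((349.4024353027344, 267.3343505859375), (37.615386962890625, 28.307695388793945), 22.61986541748047), np.int32(878), array([349.1879, 267.3884]))
[array([0.5006, 0.2043]), array([0.4423, 0.1898]), array([0.423, 0.255]), array([0.4758, 0.2647])]
facing (array([[307, 166],
       [317, 162],
       [332, 187],
       [321, 191]], dtype=int32), ((319.3384704589844, 176.59228515625), (30.63657569885254, 12.651541709899902), 60.2551155090332), np.int32(372), array([319.4301, 176.7419]))
holder 0.66 [244.6 264.8  48.1  38.9]
scope 0.97 [261.9 290.2  16.1  45.8]
scope 0.62 [242.7 228.1  24.3  52.2]
scope 0.61 [282.9 224.4  15.   42. ]
bore top [0.4642 0.218  0.025 ] holder foot [0.6028 0.3419 0.004 ] tail [0.6077 0.3388 0.139 ]
base corners [array([0.7152, 0.1242]), array([0.6082, 0.1374]), array([0.6   , 0.0604])]
```

```bash
cat > t.py <<'E'
from h import *
from scipy.optimize import least_squares
np.set_printoptions(precision=4,suppress=True)
c1=vision.camera("top");c2=vision.camera("scene")
P=np.array([[414,135],[434,138],[424,176],[405,172]]) # FL FR NR NL
Q=np.array([[307,166],[317,162],[332,187],[321,191]])
def tri(a,b):
    o,d=ray(c1,*a);p,e=ray(c2,*b);A=np.c_[d,-e];s=np.linalg.lstsq(A,p-o,rcond=None)[0];x=o+d*s[0];y=p+e*s[1];return (x+y)/2,np.linalg.norm(x-y)
X=[]
for a,b in zip(P,Q):
    x,e=tri(a,b);X.append(x);print(x,e)
print(np.diff(X+X[:1],axis=0),np.linalg.norm(np.diff(X+X[:1],axis=0),axis=1))
# fit: plate frame (x,y,yaw) + inset margins, corner height 45 mm
def mod(v):
    x,y,w,x0,x1,hw=v
    Rm=(R.from_euler("z",w)*R.from_euler("y",-np.radians(35))).as_matrix()
    return [np.array([x,y,.045])+Rm@[a,b,0] for a,b in((x1,hw),(x1,-hw),(x0,-hw),(x0,hw))]
def f(v): return np.r_[tuple(np.r_[proj(c1,m)-p,proj(c2,m)-q] for m,p,q in zip(mod(v),P+.0,Q+.0))]
r=least_squares(f,[.63,.09,-.12,.003,.072,.018]);print(r.x,np.degrees(r.x[2]),r.cost,r.fun)
E
python3 t.py
```

```text
[0.6878 0.1046 0.0862] 0.0001588967568097972
[0.6865 0.0724 0.0832] 0.004296990221957562
[0.632  0.0821 0.0499] 0.006354766948527347
[0.636  0.1139 0.0526] 0.003160701817359639
[[-0.0013 -0.0322 -0.0031]
 [-0.0545  0.0097 -0.0333]
 [ 0.0041  0.0317  0.0027]
 [ 0.0518 -0.0093  0.0336]] [0.0323 0.0646 0.0321 0.0624]
[ 0.6279  0.0979 -0.1499  0.008   0.0719  0.0157] -8.586781636053454 6.076645825382764 [ 0.0086 -0.3478 -0.2744 -0.1123 -1.0756 -0.0576  1.5894 -0.4757 -0.7725
 -1.5084  1.692   0.1648 -0.0428 -0.6777  0.9513  0.9505]
```

```bash
cat > plan.py <<'E'
from h import *
from scipy.spatial.transform import Slerp
import math
def ori(psi,tau): return R.from_euler("z",psi,degrees=True)*R.from_euler("y",-tau,degrees=True)*R.from_euler("x",180,degrees=True)
def plan(*wps,smax=.3,rmax=.11,start=None):
    """wps: (tcp pos, yaw deg, tilt deg, optional rows)"""
    s=bot.get_state();p=np.array(s["tool_pos"]);q=Rt(s["tool_rot"])
    rows=[]
    for w in wps:
        tp=np.array(w[0]);tq=ori(w[1],w[2])
        n=w[3] if len(w)>3 else max(1,math.ceil(max(np.linalg.norm(tp-p)/.2/smax,(q.inv()*tq).magnitude()/(np.pi/2)/rmax)))
        p0,sl=p.copy(),Slerp([0,1],R.concatenate([q,tq]))
        for i in range(1,n+1):
            gp=p0+(tp-p0)*i/n;gq=sl(i/n)
            a=np.round(q.inv().apply(gp-p)/.2,2);b=np.round((q.inv()*gq).as_rotvec()/(np.pi/2),3)
            p=p+q.apply(a*.2);q=q*R.from_rotvec(b*np.pi/2);rows.append([float(x)+0. for x in np.r_[a,b]])
    while len(rows)%10: rows.append([0]*6)
    for i in range(0,len(rows),10): print("[["+"],[".join(",".join(f"{x:g}" for x in r) for r in rows[i:i+10])+"]]")
    print("end",p)
E
python3 - <<'E'
from plan import *
plan(((.4,-.42,.45),15,0),((.52,-.1,.45),13,0),((.43,.22,.36),13,0))
E
```

```text
[[0.26,-0.11,-0.05,0,0,0.004],[0.26,-0.1,-0.04,0,0,0.005],[0.26,-0.12,-0.05,0,0,0.004],[0.26,-0.11,-0.04,0,0,0.004],[0.25,-0.11,-0.05,0,0,0.005],[0.17,-0.23,0,0,0,0.004],[0.16,-0.23,0,0,0,0.003],[0.16,-0.24,0,0,0,0.004],[0.17,-0.23,0,0,0,0.004],[0.16,-0.24,0,0,0,0.003]]
[[0.16,-0.24,0,0,0,0.004],[-0.01,-0.28,0.08,0,0,0],[-0.02,-0.27,0.07,0,0,0],[-0.01,-0.28,0.08,0,0,0],[-0.02,-0.27,0.07,0,0,0],[-0.01,-0.28,0.08,0,0,0],[-0.01,-0.28,0.07,0,0,0],[0,0,0,0,0,0],[0,0,0,0,0,0],[0,0,0,0,0,0]]
end [0.43032325 0.220957   0.36071074]
```

Call:
move_arm(targets=[[0.26, -0.11, -0.05, 0, 0, 0.004], [0.26, -0.1, -0.04, 0, 0, 0.005], [0.26, -0.12, -0.05, 0, 0, 0.004], [0.26, -0.11, -0.04, 0, 0, 0.004], [0.25, -0.11, -0.05, 0, 0, 0.005], [0.17, -0.23, 0, 0, 0, 0.004], [0.16, -0.23, 0, 0, 0, 0.003], [0.16, -0.24, 0, 0, 0, 0.004], [0.17, -0.23, 0, 0, 0, 0.004], [0.16, -0.24, 0, 0, 0, 0.003]], grip=1)

```text
clock: 2.45
tool_pos: [0.5008, -0.1513, 0.451]
tool_rot: [0.0, 0.993, 0.116, 0.0]
wrist_force: [0.8, -0.1, -0.7]
gripper_width: 0.999
gripper_force: 0.0
```

Call:
move_arm(targets=[[0.16, -0.24, 0, 0, 0, 0.004], [-0.01, -0.28, 0.08, 0, 0, 0], [-0.02, -0.27, 0.07, 0, 0, 0], [-0.01, -0.28, 0.08, 0, 0, 0], [-0.02, -0.27, 0.07, 0, 0, 0], [-0.01, -0.28, 0.08, 0, 0, 0], [-0.01, -0.28, 0.07, 0, 0, 0], [0, 0, 0, 0, 0, 0], [0, 0, 0, 0, 0, 0], [0, 0, 0, 0, 0, 0]])

```text
clock: 3.7
tool_pos: [0.4309, 0.2198, 0.3609]
tool_rot: [0.0, 0.994, 0.112, 0.0]
wrist_force: [1.7, 0.4, -0.3]
gripper_width: 1.002
gripper_force: 0.0
```

Moves track well. Now the wrist view.

```bash
cat > w.py <<'E'
import sys
from h import *
from m0 import quad
np.set_printoptions(precision=4,suppress=True)
c=vision.camera("wrist");f=c["frame"];cv2.imwrite(f"pics/{sys.argv[1]}.png",f[:,:,::-1])
print(c["pose"][:3],c["intrinsics"][0])
for r in vision.regions_of("wrist","load_cell"):
    m=r["region"]&(f.max(2)>215)
    print(r["conf"],r["rect"])
    if r["conf"]>.5:
        p,rr,a,ce=quad(m);X=np.array([at(c,*q,.025)[:2] for q in p]);print(p.tolist(),X,X.mean(0),at(c,*rr[0],.025))
for r in vision.regions_of("wrist","cell_bore"): print("bore",r["conf"],r["rect"],at(c,*r["rect"][:2],.025))
E
sed -n '/^def/,/return/p' m.py > q; (echo "from h import *"; cat q) > m0.py; python3 w.py w1
```

```text
[[ 0.2244  0.9294  0.2931  0.5058]
 [-0.9745  0.2145  0.0659  0.2368]
 [-0.0016 -0.3004  0.9538  0.3291]] [347.2509   0.     318.0714]
0.78 [332.8, 176.6, 70.9, 73.2]Traceback (most recent call last):
  File "w.py", line 11, in <module>
    p,rr,a,ce=quad(m);X=np.array([at(c,*q,.025)[:2] for q in p]);print(p.tolist(),X,X.mean(0),at(c,*rr[0],.025))
              ~~~~^^^
  File "m0.py", line 3, in quad
    n,l,st,ce=cv2.connectedComponentsWithStats(mask.astype(np.uint8));i=1+np.argmax(st[1:,4])
                                                                          ~~~~~~~~~^^^^^^^^^^
    return _wrapfunc(a, 'argmax', axis=axis, out=out, **kwds)
    return bound(*args, **kwds)
ValueError: attempt to get argmax of an empty sequence
```

View pics/w1.png

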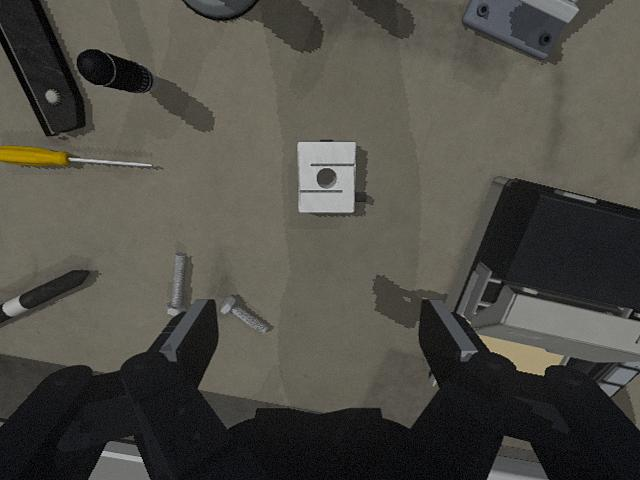

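The wrist view shows the cell upright in the picture, with its bore at (327,178) and the cable on the right. The fingers are well aligned with it. I refine with a lower threshold.

```bash
sed -i 's/>215/>140/' w.py; python3 w.py w1
python3 - <<'E'
from plan import *
plan(((.464,.218,.30),13,0),((.464,.218,.25),13,0))
E
```

```text
[[ 0.2246  0.9293  0.2931  0.5056]
 [-0.9745  0.2147  0.0659  0.237 ]
 [-0.0017 -0.3004  0.9538  0.3291]] [347.2509   0.     318.0714]
0.63 [333.1, 176.5, 70.9, 76.4]
[[354, 142], [353, 210], [300, 211], [299, 143]] [[0.5008 0.2053]
 [0.4436 0.1911]
 [0.432  0.2372]
 [0.4895 0.2504]] [0.4665 0.221 ] [0.4674 0.2208 0.025 ]
bore 0.68 [330.7, 177.1, 68.2, 72.5] [0.4677 0.2175 0.025 ]
[[0.08,0.02,0.15,0,0,0],[0.08,0.03,0.15,0,0,-0.001],[0,0,0.25,0,0,0],[0,0,0,0,0,0],[0,0,0,0,0,0],[0,0,0,0,0,0],[0,0,0,0,0,0],[0,0,0,0,0,0],[0,0,0,0,0,0],[0,0,0,0,0,0]]
end [0.46402101 0.21785307 0.25081561]
```

Run:
```python
from plan import *
c=vision.camera("wrist");s=bot.get_state();q=Rt(s["tool_rot"])
for z in(.155,.16,.166,.173,.186): print(z,[proj(c,s["tool_pos"]+q.apply([x,y,z])).round() for y in(-.0425,.0425) for x in(.011,-.011)])
plan(((.466,.220,.24),13.4,0),((.466,.220,.177),13.4,0,6))
```

```text
0.155 [array([211., 301.]), array([215., 349.]), array([426., 302.]), array([420., 349.])]
0.16 [array([214., 295.]), array([219., 342.]), array([422., 296.]), array([417., 342.])]
0.166 [array([218., 289.]), array([222., 334.]), array([418., 289.]), array([414., 334.])]
0.173 [array([223., 282.]), array([226., 325.]), array([414., 282.]), array([410., 326.])]
0.186 [array([230., 270.]), array([233., 311.]), array([407., 271.]), array([403., 312.])]
[[0.06,0.01,0.2,0,0,-0.002],[0.05,0.02,0.2,0,0,-0.001],[0.06,0.01,0.2,0,0,-0.002],[0,0,0.05,0,0,0],[0,0,0.06,0,0,0],[0,0,0.05,0,0,0],[0,0,0.05,0,0,0],[0,0,0.06,0,0,0],[0,0,0.05,0,0,0],[0,0,0,0,0,0]]
end [0.46546412 0.22043983 0.17676876]
```

Call:
move_arm(targets=[[0.06, 0.01, 0.2, 0, 0, -0.002], [0.06, 0.02, 0.2, 0, 0, -0.001], [0.06, 0.01, 0.2, 0, 0, -0.002], [0, 0, 0.06, 0, 0, 0], [0, 0, 0.06, 0, 0, 0], [0, 0, 0.06, 0, 0, 0], [0, 0, 0.06, 0, 0, 0], [0, 0, 0.06, 0, 0, 0], [0, 0, 0.04, 0, 0, 0], [0, 0, 0, 0, 0, 0]])

```text
clock: 5.25
tool_pos: [0.467, 0.2213, 0.1721]
tool_rot: [0.0, 0.993, 0.117, -0.001]
wrist_force: [0.7, -0.8, 0.3]
gripper_width: 0.997
gripper_force: 0.0
```

Call:
move_arm(targets=[[0, 0, 0, 0, 0, 0], [0, 0, 0, 0, 0, 0], [0, 0, 0, 0, 0, 0], [0, 0, 0, 0, 0, 0], [0, 0, 0, 0, 0, 0], [0, 0, 0, 0, 0, 0], [0, 0, 0, 0, 0, 0], [0, 0, 0, 0, 0, 0], [0, 0, 0, 0, 0, 0], [0, 0, 0, 0, 0, 0]], grip=-1, newtons=60)

```text
clock: 6.5
tool_pos: [0.4675, 0.2214, 0.1734]
tool_rot: [0.0, 0.993, 0.117, 0.001]
wrist_force: [-1.1, -1.2, 5.7]
gripper_width: 0.573
gripper_force: 62.8
```

Run:
```python
from plan import *
plan(((.467,.221,.24),13,0,3),((.55,.11,.36),-7,0,6))
```

```text
[[0,0,-0.11,0,0,0.002],[0,0,-0.11,0,0,0.001],[0,0,-0.11,0,-0.001,0.002],[0.05,0.11,-0.1,0,0,0.037],[0.05,0.1,-0.1,0,0,0.037],[0.06,0.1,-0.1,0,0,0.037],[0.06,0.1,-0.1,0,0,0.037],[0.07,0.09,-0.1,0,0,0.037],[0.07,0.09,-0.1,0,0,0.037],[0,0,0,0,0,0]]
end [0.54924797 0.10937396 0.35940895]
```

Call:
move_arm(targets=[[0, 0, -0.11, 0, 0, 0.002], [0, 0, -0.11, 0, 0, 0.001], [0, 0, -0.11, 0, 0, 0.002], [0.05, 0.11, -0.1, 0, 0, 0.037], [0.05, 0.1, -0.1, 0, 0, 0.037], [0.06, 0.1, -0.1, 0, 0, 0.037], [0.06, 0.1, -0.1, 0, 0, 0.037], [0.07, 0.09, -0.1, 0, 0, 0.037], [0.07, 0.09, -0.1, 0, 0, 0.037], [0, 0, 0, 0, 0, 0]])

```text
clock: 7.75
tool_pos: [0.5499, 0.1075, 0.3597]
tool_rot: [0.0, 0.998, -0.063, 0.001]
wrist_force: [-0.4, 0.5, -4.9]
gripper_width: 0.571
gripper_force: 64.2
```

Run:
```python
from h import *
c=vision.camera("wrist");f=c["frame"];cv2.imwrite("pics/w2.png",f[:,:,::-1]);np.save("w2.npy",c,allow_pickle=True)
for q in("rest","rest_plate","holder","scope","load_cell"): print(q,[(round(r["conf"],2),np.round(r["rect"],1)) for r in vision.look_for("wrist",q)])
```

```text
rest [(0.74, array([114.5,  32.9,  79.9,  65.7])), (0.73, array([317.5,  79.7,  97.3, 144.3])), (0.52, array([ 21.6, 188.4,  43.1,  49.1]))]
rest_plate [(0.73, array([318.4,  81.3,  98.1, 144.2])), (0.58, array([320.8,  74.1,  70.6, 132.2]))]
holder [(0.91, array([ 52.5, 178.6, 104.9,  88.6])), (0.29, array([ 21.9, 188.7,  43. ,  48.4]))]
scope [(0.92, array([ 24.1, 189.2,  48.2,  44.2])), (0.7, array([ 31.1, 302.1,  59.2,  54.1])), (0.62, array([137.2, 156.2,  72.3,  33.7])), (0.46, array([189.2, 426.6,  15.8,  22.1])), (0.37, array([ 40.6, 358.4,  81.3,  28.1]))]
load_cell [(0.61, array([320.9, 322. , 135.1, 164. ])), (0.58, array([ 22.6, 190.4,  43.7,  42.4]))]
```

View pics/w2.png

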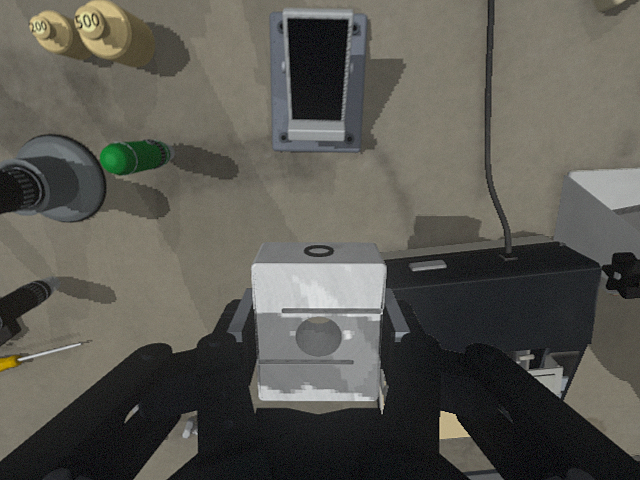

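Run:
```python
from plan import *
from scipy.optimize import least_squares
c=np.load("w2.npy",allow_pickle=True).item()
loc=np.array([[.075,.022,0],[.075,-.022,0],[-.010,.022,.011],[-.010,-.022,.011]]);px=np.array([[286,10],[353,11],[289,140],[348,139]])
def pts(v): return np.array([v[0],v[1],.045])+(R.from_euler("z",v[2])*R.from_euler("y",-35,degrees=True)).apply(loc)
r=least_squares(lambda v:np.ravel([proj(c,p)-q for p,q in zip(pts(v),px)]),[.63,.095,-.12]);print(r.x,np.degrees(r.x[2]),r.fun.round(1))
b=[at(c,u,v,.009) for u,v in((273,150),(361,152),(272,12))];print(b,np.degrees(np.arctan2(*(b[2]-b[0])[[1,0]])))
```

```text
[ 0.63172716  0.09698422 -0.13006212] -7.452010501726797 [-3.2  0.3  3.  -0.2  1.2 -0.7 -1.1  0.7]
[array([0.61216642, 0.1405361 , 0.009     ]), array([0.60073824, 0.06271829, 0.009     ]), array([0.71827978, 0.12392895, 0.009     ])] -8.894857027179505
```

Run:
```python
from plan import *
np.set_printoptions(precision=4,suppress=True)
c1=vision.camera("top");c2=vision.camera("scene");c=np.load("w2.npy",allow_pickle=True).item()
o,d=ray(c1,432,255);p,e=ray(c2,392,202);s=np.linalg.lstsq(np.c_[d,-e],p-o,rcond=None)[0];print("printer corner",o+d*s[0],p+e*s[1])
st=bot.get_state();q=Rt(st["tool_rot"])
o,d=ray(c,319.5,336.5);o=q.inv().apply(o-st["tool_pos"]);d=q.inv().apply(d);print("bore in tool",o+d*(.148-o[2])/d[2],st["joint_positions"])
psi=-8.3;Rp=R.from_euler("z",psi,degrees=True)*R.from_euler("y",-35,degrees=True);K=np.array([.631,.0972,.045])
def tcp(x,z): return K+Rp.apply([x,0,z+.161])
for a in((.039,.08),(.039,.030),(.036,.0135)): print(tcp(*a))
plan((tcp(.039,.08),psi,35,9));
```

```text
printer corner [0.4933 0.0737 0.0748] [0.492  0.0728 0.0749]
bore in tool [0.0006 0.0027 0.148 ] [ 0.27    0.2841 -0.6448  1.6722  0.1786  1.2457 -2.1047]
[0.5258 0.1125 0.2648]
[0.5542 0.1084 0.2238]
[0.5611 0.1074 0.2086]
[[-0.01,0,0.05,-0.001,0.043,0.002],[-0.02,0,0.05,0,0.044,0.001],[-0.02,0,0.05,-0.001,0.043,0.002],[-0.02,0,0.05,0,0.043,0.002],[-0.03,0,0.05,0,0.043,0.001],[-0.03,0,0.04,-0.001,0.044,0.002],[-0.03,0,0.05,0,0.043,0.002],[-0.03,0,0.04,-0.001,0.043,0.001],[-0.04,0,0.03,0,0.043,0.002],[0,0,0,0,0,0]]
end [0.5259 0.1126 0.2655]
```

Call:
move_arm(targets=[[-0.01, 0, 0.05, 0, 0.043, 0.002], [-0.02, 0, 0.05, 0, 0.044, 0.001], [-0.02, 0, 0.05, 0, 0.043, 0.002], [-0.02, 0, 0.05, 0, 0.043, 0.002], [-0.03, 0, 0.05, 0, 0.043, 0.001], [-0.03, 0, 0.04, 0, 0.044, 0.002], [-0.03, 0, 0.05, 0, 0.043, 0.002], [-0.03, 0, 0.04, 0, 0.043, 0.001], [-0.04, 0, 0.03, 0, 0.043, 0.002], [0, 0, 0, 0, 0, 0]])

```text
clock: 9.4
tool_pos: [0.5286, 0.113, 0.2672]
tool_rot: [0.021, 0.96, -0.066, 0.272]
wrist_force: [-0.4, 0.6, -3.3]
gripper_width: 0.573
gripper_force: 64.1
```

Run:
```python
from plan import *
np.set_printoptions(precision=4,suppress=True)
s=bot.get_state();print(s["joint_positions"])
c=vision.camera("wrist");cv2.imwrite("pics/w3.png",c["frame"][:,:,::-1]);np.save("w3.npy",c,allow_pickle=True)
psi=-8.3;Rp=R.from_euler("z",psi,degrees=True)*R.from_euler("y",-35,degrees=True);K=np.array([.631,.0972,.045])
print("tool in plate",Rp.inv().apply(s["tool_pos"]-K),(Rp.inv()*Rt(s["tool_rot"])).as_matrix())
```

```text
[-0.0653  0.1567 -0.3314  2.053   0.6509  0.5417 -2.5858]
tool in plate [0.0426 0.0009 0.2415] [[ 0.9983  0.0081 -0.0585]
 [ 0.008  -1.     -0.0009]
 [-0.0585  0.0004 -0.9983]]
```

View pics/w3.png

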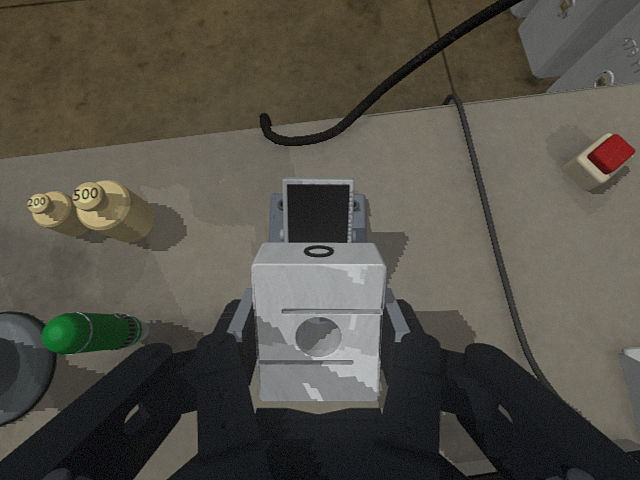

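Joint 7 is almost at its −2.6 limit. I'll turn the gripper half a turn, since either short end may go down. First a small test of the direction.

Call:
move_arm(targets=[[0, 0, 0, 0, 0, 0.05], [0, 0, 0, 0, 0, 0.05], [0, 0, 0, 0, 0, 0], [0, 0, 0, 0, 0, 0], [0, 0, 0, 0, 0, 0], [0, 0, 0, 0, 0, 0], [0, 0, 0, 0, 0, 0], [0, 0, 0, 0, 0, 0], [0, 0, 0, 0, 0, 0], [0, 0, 0, 0, 0, 0]])

```text
clock: 10.7
tool_pos: [0.5294, 0.1114, 0.2659]
tool_rot: [0.01, 0.956, -0.111, 0.271]
wrist_force: [-0.1, 0.5, -4.4]
gripper_width: 0.573
gripper_force: 64.1
```

Run:
```python
from plan import *
np.set_printoptions(precision=4,suppress=True)
s=bot.get_state();print(s["joint_positions"])
psi=-8.3;Rp=R.from_euler("z",psi,degrees=True)*R.from_euler("y",-35,degrees=True);K=np.array([.631,.0972,.045])
print("tool in plate",Rp.inv().apply(s["tool_pos"]-K),(Rp.inv()*Rt(s["tool_rot"])).as_matrix())
```

```text
[-0.4478  0.1389  0.077   2.0716  0.5457  0.5086 -2.5999]
tool in plate [ 0.0426 -0.0006  0.2398] [[ 0.9946 -0.0845 -0.0606]
 [-0.0849 -0.9964 -0.0043]
 [-0.0601  0.0094 -0.9982]]
```

```bash
cat >> plan.py <<'E'
def flip(psi,tau,a=180): return ori(psi,tau)*R.from_euler("z",a,degrees=True)
E
sed -i 's/tq=ori(w\[1\],w\[2\])/tq=w[1] if isinstance(w[1],R) else ori(w[1],w[2])/' plan.py
python3 - <<'E'
from plan import *
psi=-8.3;Rp=R.from_euler("z",psi,degrees=True)*R.from_euler("y",-35,degrees=True);K=np.array([.631,.0972,.045])
def tcp(x,z): return K+Rp.apply([x,0,z+.161])
plan((tcp(.039,.09),flip(psi,35,-90),0,10),(tcp(.039,.08),flip(psi,35),0,10))
E
```

```text
[[0,0,-0.01,-0.003,0.003,-0.105],[0,0,0,-0.002,0.004,-0.106],[-0.01,0,-0.01,-0.003,0.003,-0.105],[0,0,0,-0.003,0.004,-0.105],[0,0,-0.01,-0.003,0.003,-0.106],[0,0,0,-0.002,0.003,-0.105],[0,-0.01,-0.01,-0.003,0.004,-0.106],[0,0,0,-0.003,0.003,-0.105],[0,0,-0.01,-0.002,0.004,-0.105],[0,0,-0.01,-0.003,0.003,-0.106]]
[[0,0,0.01,0,0,-0.1],[0,0,0,0,0,-0.1],[0,0,0.01,0,0,-0.1],[0,0,0,0,0,-0.1],[0,0,0.01,0,0,-0.1],[0,0,0,0,0,-0.1],[0,0,0.01,0,0,-0.1],[0,0,0,0,0,-0.1],[0,0,0.01,0,0,-0.1],[0,0,0,0,0,-0.1]]
end [0.52576354 0.11283261 0.26578356]
```

Call:
move_arm(targets=[[0, 0, -0.01, -0.003, 0.003, -0.105], [0, 0, 0, -0.002, 0.004, -0.106], [-0.01, 0, -0.01, -0.003, 0.003, -0.105], [0, 0, 0, -0.003, 0.004, -0.105], [0, 0, -0.01, -0.003, 0.003, -0.106], [0, 0, 0, -0.002, 0.003, -0.105], [0, -0.01, -0.01, -0.003, 0.004, -0.106], [0, 0, 0, -0.003, 0.003, -0.105], [0, 0, -0.01, -0.002, 0.004, -0.105], [0, 0, -0.01, -0.003, 0.003, -0.106]])

```text
clock: 11.95
tool_pos: [0.5201, 0.1136, 0.274]
tool_rot: [0.228, 0.72, 0.626, 0.196]
wrist_force: [0.7, -0.5, -3.9]
gripper_width: 0.572
gripper_force: 64.3
```

Call:
move_arm(targets=[[0, 0, 0.01, 0, 0, -0.1], [0, 0, 0, 0, 0, -0.1], [0, 0, 0.01, 0, 0, -0.1], [0, 0, 0, 0, 0, -0.1], [0, 0, 0.01, 0, 0, -0.1], [0, 0, 0, 0, 0, -0.1], [0, 0, 0.01, 0, 0, -0.1], [0, 0, 0, 0, 0, -0.1], [0, 0, 0.01, 0, 0, -0.1], [0, 0, 0, 0, 0, -0.1]])

```text
clock: 13.2
tool_pos: [0.5258, 0.1127, 0.2656]
tool_rot: [0.3, 0.066, 0.951, -0.023]
wrist_force: [0.7, -0.3, -5.2]
gripper_width: 0.573
gripper_force: 64.2
```

Run:
```python
from plan import *
np.set_printoptions(precision=4,suppress=True)
s=bot.get_state();print(s["joint_positions"])
psi=-8.3;Rp=R.from_euler("z",psi,degrees=True)*R.from_euler("y",-35,degrees=True);K=np.array([.631,.0972,.045])
def tcp(x,z): return K+Rp.apply([x,0,z+.161])
print("tool in plate",Rp.inv().apply(s["tool_pos"]-K),(Rp.inv()*Rt(s["tool_rot"])).as_matrix())
plan((tcp(.038,.03),flip(psi,35),0,4),(tcp(.037,.016),flip(psi,35),0,4))
```

```text
[-0.2336  0.1347 -0.1634  2.0911  0.734   0.4859  0.4579]
tool in plate [0.0394 0.0002 0.2417] [[-1.     -0.0056 -0.0004]
 [-0.0056  1.     -0.0001]
 [ 0.0004 -0.0001 -1.    ]]
[[0,0,0.06,0,0,0.001],[0,0,0.07,0,0,0.001],[0.01,0,0.06,0,0,0.001],[0,0,0.06,0,0,0.001],[0,0,0.02,0,0,0],[0,0,0.02,0,0,0],[0,0,0.02,0,0,0],[0,0,0.01,0,0,0],[0,0,0,0,0,0],[0,0,0,0,0,0]]
end [0.5605 0.1077 0.212 ]
```

Call:
move_arm(targets=[[0, 0, 0.06, 0, 0, 0.001], [0, 0, 0.07, 0, 0, 0.001], [0.01, 0, 0.06, 0, 0, 0.001], [0, 0, 0.06, 0, 0, 0.001], [0, 0, 0.02, 0, 0, 0], [0, 0, 0.02, 0, 0, 0], [0, 0, 0.01, 0, 0, 0], [0, 0, 0, 0, 0, 0], [0, 0, 0, 0, 0, 0], [0, 0, 0, 0, 0, 0]])

```text
clock: 14.45
tool_pos: [0.5582, 0.108, 0.2157]
tool_rot: [0.3, 0.072, 0.951, -0.021]
wrist_force: [0.4, 0.0, -4.7]
gripper_width: 0.577
gripper_force: 64.0
```

Run:
```python
from plan import *
np.set_printoptions(precision=4,suppress=True)
s=bot.get_state();print(s["joint_positions"],s["wrist_force"])
psi=-8.3;Rp=R.from_euler("z",psi,degrees=True)*R.from_euler("y",-35,degrees=True);K=np.array([.631,.0972,.045])
print("tool in plate",Rp.inv().apply(s["tool_pos"]-K))
f=[vision.camera(n)["frame"][:,:,::-1] for n in("scene","top","wrist")]
a=cv2.resize(f[0][130:230,260:380],(400,333));b=cv2.resize(f[1][100:220,350:490],(400,343))
cv2.imwrite("pics/x1.png",np.hstack([a,b[:333]]))
```

```text
[-0.2566  0.2722 -0.1067  2.0535  0.8812  0.4     0.3154] [ 0.4372  0.0453 -4.6736]
tool in plate [0.0376 0.0002 0.182 ]
```

View pics/x1.png

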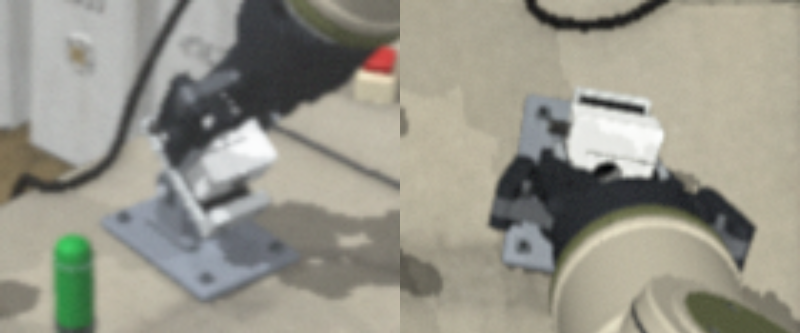

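The cell hangs aligned, just above the plate and clear of the lip. I lower it.

Call:
move_arm(targets=[[0, 0, 0.01, 0, 0, 0], [0, 0, 0.01, 0, 0, 0], [0, 0, 0.01, 0, 0, 0], [0, 0, 0, 0, 0, 0], [0, 0, 0, 0, 0, 0], [0, 0, 0, 0, 0, 0], [0, 0, 0, 0, 0, 0], [0, 0, 0, 0, 0, 0], [0, 0, 0, 0, 0, 0], [0, 0, 0, 0, 0, 0]])

```text
clock: 15.85
tool_pos: [0.5616, 0.1074, 0.2106]
tool_rot: [0.3, 0.072, 0.951, -0.021]
wrist_force: [0.7, 0.0, -3.7]
gripper_width: 0.574
gripper_force: 64.0
```

Call:
move_arm(targets=[[0, 0, 0.005, 0, 0, 0], [0, 0, 0.005, 0, 0, 0], [0, 0, 0.002, 0, 0, 0], [0, 0, 0, 0, 0, 0], [0, 0, 0, 0, 0, 0], [0, 0, 0, 0, 0, 0], [0, 0, 0, 0, 0, 0], [0, 0, 0, 0, 0, 0], [0, 0, 0, 0, 0, 0], [0, 0, 0, 0, 0, 0]])

```text
clock: 17.1
tool_pos: [0.563, 0.1072, 0.2086]
tool_rot: [0.3, 0.072, 0.951, -0.021]
wrist_force: [-0.1, -0.0, -4.1]
gripper_width: 0.57
gripper_force: 64.0
```

Call:
move_arm(targets=[[0, 0, 0.005, 0, 0, 0], [0, 0, 0.005, 0, 0, 0], [0, 0, 0.002, 0, 0, 0], [0, 0, 0, 0, 0, 0], [0, 0, 0, 0, 0, 0], [0, 0, 0, 0, 0, 0], [0, 0, 0, 0, 0, 0], [0, 0, 0, 0, 0, 0], [0, 0, 0, 0, 0, 0], [0, 0, 0, 0, 0, 0]])

```text
clock: 18.35
tool_pos: [0.5632, 0.1075, 0.2082]
tool_rot: [0.3, 0.072, 0.951, -0.021]
wrist_force: [-39.9, -2.1, 33.4]
gripper_width: 0.573
gripper_force: 70.9
```

Firm contact with the slope. Release.

Call:
move_arm(targets=[[0, 0, -0.005, 0, 0, 0], [0, 0, 0, 0, 0, 0], [0, 0, 0, 0, 0, 0], [0, 0, 0, 0, 0, 0], [0, 0, 0, 0, 0, 0], [0, 0, 0, 0, 0, 0], [0, 0, 0, 0, 0, 0], [0, 0, 0, 0, 0, 0], [0, 0, 0, 0, 0, 0], [0, 0, 0, 0, 0, 0]], grip=1)

```text
clock: 19.6
tool_pos: [0.5638, 0.1071, 0.2074]
tool_rot: [0.3, 0.072, 0.951, -0.021]
wrist_force: [-0.2, 0.1, 0.3]
gripper_width: 1.003
gripper_force: 0.0
```

Run:
```python
from plan import *
np.set_printoptions(precision=4,suppress=True)
s=bot.get_state()
f=[vision.camera(n)["frame"][:,:,::-1] for n in("scene","top","wrist")]
a=cv2.resize(f[0][130:230,260:380],(400,333));b=cv2.resize(f[2],(400,300))
o=np.zeros((333,800,3),np.uint8);o[:,:400]=a;o[:300,400:]=b
cv2.imwrite("pics/x2.png",o)
psi=-8.3;Rp=R.from_euler("z",psi,degrees=True)*R.from_euler("y",-35,degrees=True);K=np.array([.631,.0972,.045])
up=s["tool_pos"]+Rp.apply([0,0,.06])
plan((up,flip(psi,35),0,4),((.50,.17,.36),flip(psi,0),0,9),((.52,.30,.36),flip(psi,0),0,5))
```

```text
[[0,0,-0.07,0,0,-0.001],[0,0,-0.08,0,0,-0.001],[0,0,-0.07,0,0,-0.001],[0,0,-0.08,0,0,-0.001],[-0.02,0.03,-0.06,0,0.043,0],[-0.01,0.03,-0.06,0,0.043,0],[-0.01,0.03,-0.06,0,0.044,0],[0,0.03,-0.06,0,0.043,0],[0,0.03,-0.06,0,0.043,0],[0.01,0.03,-0.06,0,0.043,0]]
[[0.01,0.03,-0.06,0,0.043,0],[0.01,0.03,-0.06,0,0.044,0],[0.02,0.02,-0.06,0,0.043,0],[0,0.13,0,0,0,0],[0,0.13,0,0,0,0],[-0.01,0.14,0,0,0,0],[0,0.13,0,0,0,0],[0,0.13,0,0,0,0],[0,0,0,0,0,0],[0,0,0,0,0,0]]
end [0.5202 0.2995 0.3596]
```

View pics/x2.png

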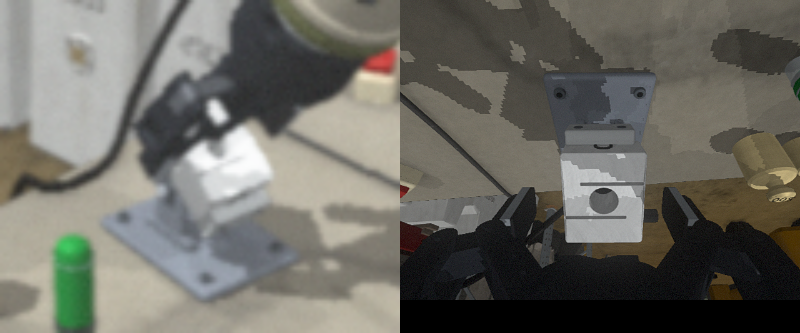

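The cell is seated square against the lip and released. I retreat and go to hover over the scope.

Run:
```python
from plan import *
psi=-8.3;Rp=R.from_euler("z",psi,degrees=True)*R.from_euler("y",-35,degrees=True)
s=bot.get_state()
plan((s["tool_pos"]+Rp.apply([0,0,.08]),flip(psi,35),0,3),((.55,.22,.36),flip(0,0),0,9),((.606,.34,.36),flip(0,0),0,5))
```

```text
[[0,0,-0.13,0,0,-0.001],[0,0,-0.14,0,0,-0.002],[0,0,-0.13,0,0,-0.001],[-0.03,0.06,-0.03,-0.003,0.043,-0.01],[-0.04,0.06,-0.04,-0.003,0.043,-0.01],[-0.03,0.06,-0.04,-0.003,0.043,-0.01],[-0.03,0.06,-0.04,-0.004,0.043,-0.01],[-0.03,0.06,-0.04,-0.003,0.044,-0.01],[-0.03,0.06,-0.05,-0.003,0.043,-0.009],[-0.02,0.06,-0.04,-0.003,0.043,-0.01]]
[[-0.02,0.06,-0.05,-0.003,0.043,-0.01],[-0.02,0.06,-0.04,-0.003,0.043,-0.01],[-0.06,0.12,0,0,0,0],[-0.05,0.12,0,0,0,0],[-0.06,0.12,0,0,0,0],[-0.06,0.12,0,0,0,0],[-0.05,0.12,0,0,0,0],[0,0,0,0,0,0],[0,0,0,0,0,0],[0,0,0,0,0,0]]
end [0.60571957 0.34031997 0.35916507]
```

Call:
move_arm(targets=[[0, 0, -0.13, 0, 0, -0.001], [0, 0, -0.14, 0, 0, -0.002], [0, 0, -0.13, 0, 0, -0.001], [-0.03, 0.06, -0.03, -0.003, 0.043, -0.01], [-0.04, 0.06, -0.04, -0.003, 0.043, -0.01], [-0.03, 0.06, -0.04, -0.003, 0.043, -0.01], [-0.03, 0.06, -0.04, -0.004, 0.043, -0.01], [-0.03, 0.06, -0.04, -0.003, 0.044, -0.01], [-0.03, 0.06, -0.05, -0.003, 0.043, -0.009], [-0.02, 0.06, -0.04, -0.003, 0.043, -0.01]])

```text
clock: 21.0
tool_pos: [0.5432, 0.1967, 0.3412]
tool_rot: [0.067, 0.016, 0.998, -0.005]
wrist_force: [0.8, 0.2, -1.1]
gripper_width: 1.002
gripper_force: 0.0
```

Call:
move_arm(targets=[[-0.02, 0.06, -0.05, -0.003, 0.043, -0.01], [-0.02, 0.06, -0.04, -0.003, 0.043, -0.01], [-0.06, 0.12, 0, 0, 0, 0], [-0.05, 0.12, 0, 0, 0, 0], [-0.06, 0.12, 0, 0, 0, 0], [-0.06, 0.12, 0, 0, 0, 0], [-0.05, 0.12, 0, 0, 0, 0], [0, 0, 0, 0, 0, 0], [0, 0, 0, 0, 0, 0], [0, 0, 0, 0, 0, 0]])

```text
clock: 22.25
tool_pos: [0.6059, 0.3393, 0.3594]
tool_rot: [0.0, 0.001, 1.0, -0.0]
wrist_force: [0.0, -0.4, 1.2]
gripper_width: 0.998
gripper_force: 0.0
```

Run:
```python
from plan import *
np.set_printoptions(precision=4,suppress=True)
s=bot.get_state();print(s["joint_positions"],s["tool_pos"])
c=vision.camera("wrist");np.save("w4.npy",c,allow_pickle=True)
for q in("scope","holder"): print(q,[(round(r["conf"],2),np.round(r["rect"],1)) for r in vision.look_for("wrist",q)])
f=c["frame"][:,:,::-1];t=vision.camera("top")["frame"][130:250,350:490,::-1]
o=np.zeros((480,800,3),np.uint8);o[:,:480]=cv2.resize(f,(640,480))[:,80:560];o[:274,480:]=cv2.resize(t,(320,274))
cv2.imwrite("pics/x3.png",o)
for p in((.606,.34,.139),(.603,.342,.048)): print(proj(c,p))
```

```text
[-0.3625  0.5298 -0.3169  1.2977  0.1636  1.3394  0.8931] [0.6059 0.3393 0.3594]
scope [(0.98, array([387.5,  98.8,  44.7,  39.3])), (0.73, array([ 36.7, 286.6,  70.6,  85.9])), (0.72, array([324.7, 248. ,  52. ,  81. ])), (0.6, array([198.9, 245.6,  44.5,  50.8]))]
holder [(0.8, array([323.5, 211.5,  88.3,  78.8]))]
[318.8835 265.6755]
[320.942  220.7907]
```

View pics/x3.png

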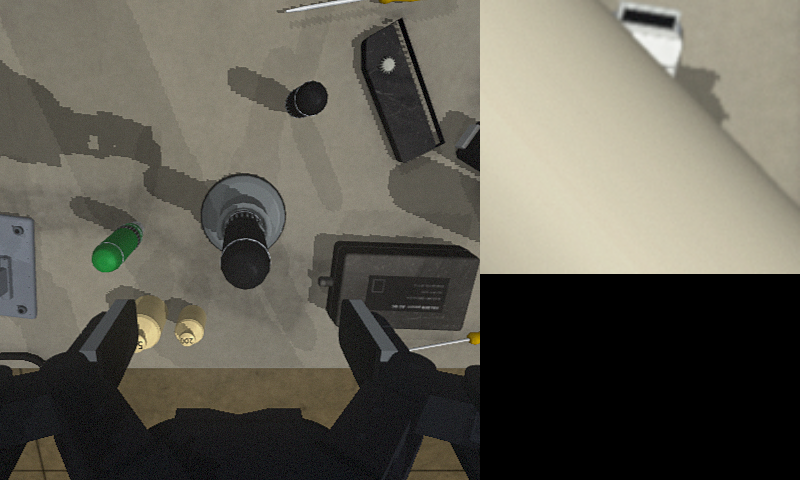

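The tail is at about (325,264), centred between the open fingers once the ~2.7 mm wrist-camera bias is allowed for. I descend and grip.

Call:
move_arm(targets=[[0, 0.01, 0.1, 0, 0, 0], [0, 0, 0.1, 0, 0, 0], [0, 0, 0.1, 0, 0, 0], [0, 0, 0.1, 0, 0, 0], [0, 0, 0.06, 0, 0, 0], [0, 0, 0.06, 0, 0, 0], [0, 0, 0, 0, 0, 0], [0, 0, 0, 0, 0, 0], [0, 0, 0, 0, 0, 0], [0, 0, 0, 0, 0, 0]])

```text
clock: 23.7
tool_pos: [0.6059, 0.3423, 0.2557]
tool_rot: [0.0, 0.0, 1.0, -0.0]
wrist_force: [0.9, -0.1, -1.1]
gripper_width: 0.998
gripper_force: 0.0
```

Call:
move_arm(targets=[[0, 0, 0, 0, 0, 0], [0, 0, 0, 0, 0, 0], [0, 0, 0, 0, 0, 0], [0, 0, 0, 0, 0, 0], [0, 0, 0, 0, 0, 0], [0, 0, 0, 0, 0, 0], [0, 0, 0, 0, 0, 0], [0, 0, 0, 0, 0, 0], [0, 0, 0, 0, 0, 0], [0, 0, 0, 0, 0, 0]], grip=-1, newtons=60)

```text
clock: 24.95
tool_pos: [0.6057, 0.3425, 0.2553]
tool_rot: [0.0, 0.0, 1.0, -0.0]
wrist_force: [-0.1, 2.1, 3.3]
gripper_width: 0.357
gripper_force: 59.7
```

Run:
```python
from plan import *
psi=-8.3;Rp=R.from_euler("z",psi,degrees=True)*R.from_euler("y",-35,degrees=True);K=np.array([.631,.0972,.045])
s=bot.get_state();p=np.array(s["tool_pos"])
t=lambda d:K+Rp.apply([.031,0,.025+d+.2423]);print(t(.03))
plan((p+[0,0,.165],flip(0,0),0,6),((.52,.24,.43),flip(-4,16),0,6),(t(.1),flip(psi,35),0,8))
```

```text
[0.48738957 0.1181505  0.30631477]
[[0,0,-0.14,0,0,0],[0,0,-0.13,0,0,0],[0,0,-0.14,0,0,0],[0,0,-0.14,0,0,0],[0,0,-0.14,0,0,0],[0,0,-0.13,0,0,0],[0.07,-0.09,-0.01,0.001,-0.03,0.007],[0.07,-0.08,-0.01,0.001,-0.029,0.008],[0.07,-0.09,-0.02,0.001,-0.03,0.007],[0.07,-0.09,-0.01,0.001,-0.029,0.007]]
[[0.06,-0.09,-0.03,0.001,-0.03,0.008],[0.06,-0.08,-0.02,0.001,-0.029,0.007],[0.05,-0.08,0.03,0.003,-0.026,0.005],[0.05,-0.07,0.03,0.002,-0.027,0.006],[0.05,-0.08,0.02,0.003,-0.026,0.005],[0.05,-0.08,0.02,0.002,-0.027,0.006],[0.06,-0.07,0.03,0.003,-0.026,0.005],[0.05,-0.08,0.02,0.003,-0.027,0.005],[0.05,-0.08,0.01,0.002,-0.026,0.006],[0.05,-0.08,0.02,0.003,-0.027,0.005]]
end [0.44801062 0.12355115 0.36402622]
```

Call:
move_arm(targets=[[0, 0, -0.14, 0, 0, 0], [0, 0, -0.13, 0, 0, 0], [0, 0, -0.14, 0, 0, 0], [0, 0, -0.14, 0, 0, 0], [0, 0, -0.14, 0, 0, 0], [0, 0, -0.13, 0, 0, 0], [0.07, -0.09, -0.01, 0.001, -0.03, 0.007], [0.07, -0.08, -0.01, 0.001, -0.029, 0.008], [0.07, -0.09, -0.02, 0.001, -0.03, 0.007], [0.07, -0.09, -0.01, 0.001, -0.029, 0.007]])

```text
clock: 26.2
tool_pos: [0.5474, 0.2722, 0.4246]
tool_rot: [0.093, 0.023, 0.995, -0.004]
wrist_force: [0.4, -0.7, -1.5]
gripper_width: 0.357
gripper_force: 59.6
```

Call:
move_arm(targets=[[0.06, -0.09, -0.03, 0.001, -0.03, 0.008], [0.06, -0.08, -0.02, 0.001, -0.029, 0.007], [0.05, -0.08, 0.03, 0.003, -0.026, 0.005], [0.05, -0.07, 0.03, 0.002, -0.027, 0.006], [0.05, -0.08, 0.02, 0.003, -0.026, 0.005], [0.05, -0.08, 0.02, 0.002, -0.027, 0.006], [0.06, -0.07, 0.03, 0.003, -0.026, 0.005], [0.05, -0.08, 0.02, 0.003, -0.027, 0.005], [0.05, -0.08, 0.01, 0.002, -0.026, 0.006], [0.05, -0.08, 0.02, 0.003, -0.027, 0.005]])

```text
clock: 27.45
tool_pos: [0.4473, 0.1223, 0.363]
tool_rot: [0.3, 0.069, 0.951, -0.023]
wrist_force: [-0.2, 0.8, -3.1]
gripper_width: 0.357
gripper_force: 59.6
```

Run:
```python
from plan import *
np.set_printoptions(precision=4,suppress=True)
psi=-8.3;Rp=R.from_euler("z",psi,degrees=True)*R.from_euler("y",-35,degrees=True);K=np.array([.631,.0972,.045])
s=bot.get_state();print(s["joint_positions"],Rp.inv().apply(s["tool_pos"]-K))
t=lambda d:K+Rp.apply([.031,0,.025+d+.2423])
plan((t(.065),flip(psi,35),0,4),(t(.033),flip(psi,35),0,4))
c=vision.camera("wrist");f=c["frame"][:,:,::-1];t=vision.camera("scene")["frame"][100:280,200:440,::-1]
o=np.zeros((480,800,3),np.uint8);o[:,:480]=f[:,80:560];o[:240,480:]=cv2.resize(t,(320,240))
cv2.imwrite("pics/x4.png",o)
```

```text
[-0.2044 -0.1537 -0.2634  2.1414  0.4842  0.6942  0.6461] [ 0.0306 -0.0017  0.3668]
[[0,0,0.04,0,0,0],[0,0,0.05,-0.001,0,0],[0,0.01,0.04,0,0,0],[0,0,0.04,-0.001,0,0],[0,0,0.04,0,0,0],[0,0,0.04,0,0,0],[0,0,0.04,0,0,0],[0,0,0.04,0,0,0],[0,0,0,0,0,0],[0,0,0,0,0,0]]
end [0.4851 0.1187 0.309 ]
```

View pics/x4.png

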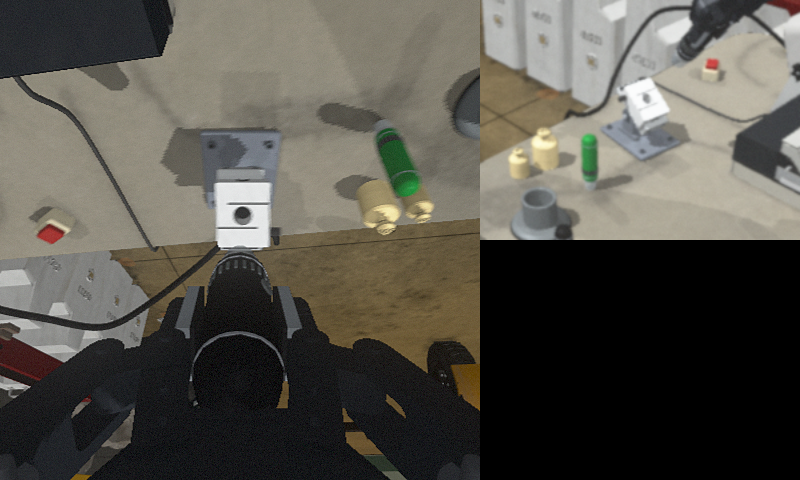

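The scope is held straight and lines up with the bore at (322,214), and the cell is still seated. I move in.

Call:
move_arm(targets=[[0, 0, 0.04, 0, 0, 0], [0, 0, 0.05, 0, 0, 0], [0, 0.01, 0.04, 0, 0, 0], [0, 0, 0.04, 0, 0, 0], [0, 0, 0.04, 0, 0, 0], [0, 0, 0.04, 0, 0, 0], [0, 0, 0.04, 0, 0, 0], [0, 0, 0.04, 0, 0, 0], [0, 0, 0, 0, 0, 0], [0, 0, 0, 0, 0, 0]])

```text
clock: 28.8
tool_pos: [0.4858, 0.1199, 0.3101]
tool_rot: [0.3, 0.069, 0.951, -0.022]
wrist_force: [-0.5, 0.1, -1.7]
gripper_width: 0.362
gripper_force: 59.7
```

Run:
```python
from plan import *
np.set_printoptions(precision=4,suppress=True)
psi=-8.3;Rp=R.from_euler("z",psi,degrees=True)*R.from_euler("y",-35,degrees=True);K=np.array([.631,.0972,.045])
s=bot.get_state();q=Rt(s["tool_rot"]);print(Rp.inv().apply(s["tool_pos"]-K),(Rp.inv()*q).as_matrix())
c=vision.camera("wrist");f=c["frame"][:,:,::-1];sc=vision.camera("scene");t=sc["frame"][120:240,280:440,::-1]
nose=s["tool_pos"]+q.apply([0,0,.2423]);bore=K+Rp.apply([.031,0,.025])
print("px nose,bore wrist",proj(c,nose),proj(c,bore),"scene",proj(sc,nose),proj(sc,bore))
o=np.zeros((480,800,3),np.uint8);o[:,:480]=f[:,80:560];o[:240,480:]=cv2.resize(t,(320,240))
cv2.imwrite("pics/x5.png",o)
```

```text
[0.0316 0.0015 0.3014] [[-1.     -0.0006  0.0007]
 [-0.0006  1.     -0.0006]
 [-0.0007 -0.0006 -1.    ]]
px nose,bore wrist [317.3157 253.4675] [315.422  236.4624] scene [332.2424 165.423 ] [326.1981 173.7842]
```

View pics/x5.png

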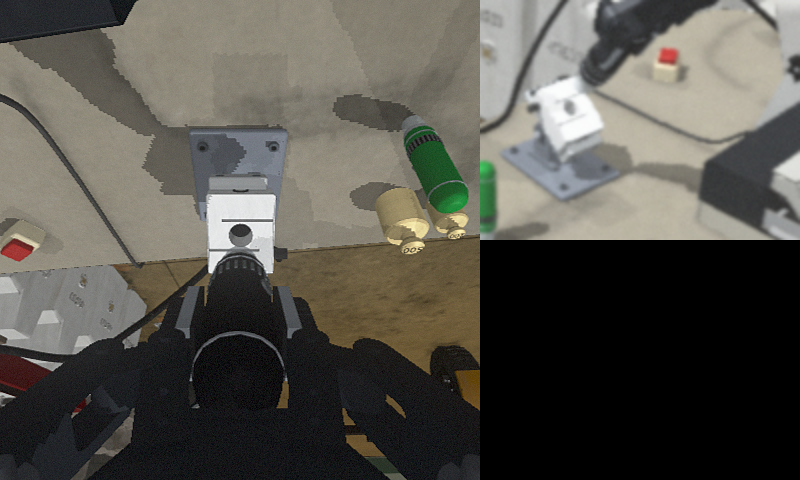

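The scene and wrist pictures both agree with the prediction: bore at (325,173) in the scene, nose about 34 mm off and in line. I hand in.

```bash
python3 -c "
from workcell import bot, close_job
s=bot.get_state();print(abs(s['qvel']).max());print(close_job())"
```

```text
0.001382602515125326
the job is handed in; nothing more can be done
None
```

The job is handed in: the load cell is seated on the rest against the lip and released, and the microscope is held still, square to its face and in line with the bore, with its nose about 34 mm clear; the hand-in gave no pass/fail result.

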